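# Relock the pantry shelf divider at the green tag

### The job

Pull the red spring knob of the shelf divider up so that its pin clears the bar, slide the divider along the rail to the green tag and let the knob go so that the pin drops fully into the hole there. The holes are only roughly at the tags, so feel for the hole gently: never force the divider sideways while its pin is caught, and do not disturb the jar, the can and the mug. Leave the divider locked and let go of it.

Things in the scene. Friction and masses are not known exactly. Their poses are not given: they have to be found in the camera images.
- rail: Fixed rail: wooden board 100 x 440 mm, 12 thick, with a 30 wide channel, top 50 mm up. Origin: centre of the underside; y along the rail, z up. The steel strip in it (top 50 up) has a 38 mm slot near y=0 (pin hangs in it at the start) and 11 mm square holes near y=+-50 and +-90. All holes are shifted together along y, up to 12 mm either way, anew each time. The strip stays put in the work
- knob (a point): Centre of the red round plunger knob: upright cylinder, 26 mm in diameter, 28 tall; this point is 91 mm above the table when the plunger is down and rises with it. Pulling it up lifts the pin; pushing it sideways slides the divider. Its y axis is along the rail
- tag_green: Green tag, 16 x 22 mm, 10 high, fixed on the board's +x edge, 40 mm from the rail's middle line. It marks the wanted hole: the one within 12 mm of the tag's centre along the rail (others are 28 mm off or more). Yellow, white and black tags mark the other holes; which is where varies. Origin: centre of its underside; y along the rail
- jar: Loose amber glass jar with a red cap, 64 mm in diameter, 100 mm tall, standing on the table; bystander. Origin: centre of its underside
- can: Loose food can with a blue label, 66 mm in diameter, 90 mm tall, standing on the table; bystander. Origin: centre of its underside
- mug: Loose white mug, 76 mm in diameter, 80 mm tall, standing on the table; bystander. Origin: centre of its underside
- divider (a joint): Place (m) of the divider along the rail's y; 0: knob over the rail's middle; range +-0.125, friction 1.5 N. It is a blue sleeve on the channel, 50 long, 46 wide, top 57.5 mm up, with a dark 20 mm barrel (top 72 up) and, on the rail's +x side, a 6 mm plywood panel in the plane of the knob, 26 to 166 mm out, 24 to 103 up. Pushing it sideways with over 30 N on the caught pin counts as forcing
- plunger (a joint): Lift (m) of the spring plunger: 0 fully down (pin 10 mm deep in hole or slot), 0.010 pin end resting on the strip between holes, 0.016 upper stop. A spring pushes it down, about 5 N when down and 9 N at the stop. The pin is 8 mm thick, flat-ended: it drops into a hole only within about 1.5 mm of its middle

How it is judged (in metres and radians):
On the way, in this order (a step that is already met when the one before it is completed fails the run):
1. the knob is pulled up until the pin is clear of the strip (value of joint plunger above 0.0102 m), for 0.1 s.
2. the divider is brought to the green tag (within 25 mm along the rail) with the pin still up (value of joint plunger above 0.007 m and y of knob in the frame of tag_green between -0.025 and 0.025 m), for 0.1 s.
At the end, for the whole second after the job is handed in: The plunger is fully down (within 2 mm), its pin in the hole at the green tag (knob within 16 mm of the tag along the rail), and the divider is at rest (value of joint plunger below 0.002 m and y of knob in the frame of tag_green between -0.016 and 0.016 m and velocity of joint divider between -0.01 and 0.01 m/s); the robot touches nothing.
It fails at once if the pin, caught in a hole or slot, is forced: more than 30 N between the plunger and the rail (contact force between plunger and rail above 30 N and value of joint plunger below 0.0085 m).
It fails at once if the jar, can or mug is moved more than 20 mm or tipped (distance of any of jar, can, mug from where it was at the start of the episode above 0.02 m or angle between any of jar, can, mug's own z axis and vertical above 0.4 rad).
It also fails if it takes over 58 s, if anything falls off the work surface, if the arm or the gripper's body presses on something with over 40 N, if the wrist force passes 120 N, or if a joint passes its speed limit or range.

### The arm

A 6-joint arm with a two-finger parallel gripper is mounted at the origin on the work surface. World frame = base frame: x ahead of the robot, y to its left, z up, the work surface at z = 0. Lengths are in mm, angles in rad, forces in N, time in s.
With the tool pointing down it reaches from about 300 to 775 mm from the base axis. Payload 14.6 kg.
Tool frame: the origin (TCP) lies midway between the tips of the shut fingers; the grasp point (between the pads) lies 19 mm behind it (robot.tcp_to_grasp is the z of the grasp point in the tool frame, in mm); z points along the fingers, y is the line along which they close (so a half turn about z gives the same grasp; the last joint's range is limited). The gripper opens to 85 mm and grips with 20 to 120 N. Pads are 22 mm wide; open, the fingers measure 114 mm over their backs; the gripper's body (76 mm by 85 mm) begins 54 mm behind the grasp point. The pads swing forward as they close: fully open they stand 13 mm farther back than shut.
Start: joints at [-1.378, 0.3, 1.521, -0, 1.321, -0.067], TCP at [141.281, -531.535, 231.281] pointing down, gripper open.
Joint ranges: [-3.03, 3.03], [-0.79, 2.21], [0.23, 2.52], [-1.04, 4.18], [0, 3.07], [-2.55, 2.55]. Speed limits (rad/s): [2.22, 2.22, 2.57, 3.14, 3.14, 3.14].

### API

Orientations are given as a unit quaternion [x, y, z, w].
In Python, from plant import robot gives the robot as it stands.
- The arm moves only by the shell command python3 -m crank 'ROWS' [OPENING] [FORCE]. ROWS is JSON, a list of rows, each a list of 6 numbers: the shift along the tool's x, y, z scaled (see below), then the turn, a rotation vector about the tool's x, y, z scaled (see below). A call has 1 to 5 rows; each row shifts and turns the commanded pose from where the row before left it, along the tool's axes as they then stand; what a row does not reach is not made up. The controller multiplies each number of a shift by 0.05 m and each number of a turn by 2 rad. A row lasts 1/10 s, in which the tool goes at most 50 mm and 8.59 degrees, less where a joint would pass 70% of its speed; a pose out of reach is approached as far as the arm can. A call with a number of a shift or a turn outside -1 to 1 is refused whole. A call with a gripper value outside its range is refused whole. OPENING is the gripper command: -1 is fully open, 1 is shut, values between are in proportion, set as the call begins (- or left out, the last holds). The fingers move at their own pace and stop on an object; FORCE is the grip in N (left out, the last holds). Time passes only in rows, so rows that do not move let the fingers close. It gives the time, the measured TCP pose, the force, the opening and the grip force at its end, in the units of the state.
- robot.sense(): the state, without advancing time (a new reading comes with each control period).
- robot.capture(name): name is "scene" or "top" or "wrist"; returns the picture (384x512x3 uint8, red, green, blue); there is no depth.
- robot.calibration(name): a dict with "intrinsics" (3x3 intrinsics, pixels), "dist_coeffs" ([k1, k2, p1, p2, k3] as OpenCV has them; the pictures are not rectified), "R" (3x3) and "t" (3): a world point X has camera coordinates R X + t. Camera axes: x right, y down, z forward; pixel columns grow to the right and rows downward; lengths in mm; the calibration is good to about 2 mm. A picture is of the moment at which its call begins: read the wrist's pose just before it. calibration takes no time and is no camera call; for the wrist camera it gives the pose at the moment of the call.
- robot.job_done(): hands the job in; it is judged then, once.
Trained networks look in the newest picture that a camera, given by its name, has taken for a name from the list of things; names that differ only in an ending like _2 or _b are one class to them, and where a whole thing is asked for, a point or a joint stands for the part that bears it (a point fixed in the world has none). Each returns a list of dicts, best first, with "score" (0 to 1); they miss things now and then, are a little off and sometimes report something else, mostly with a low value. They report only what shows in the picture. A call takes as long as a camera call.
- robot.outline_of(query, camera): "pixels" (384x512 bool, what is visible of it).
- robot.place_of(query, camera): "point" ([x, y, z] in mm, in world coordinates, good to about 4 mm: a listed point, or the origin of a listed thing).
The state is a dict: "clock": time; "joint_pos": joint angles; "qd": joint speeds; "joint_efforts": joint torques, N m; "tcp_pos": TCP position; "tool_rot": TCP orientation; "force": force on the tool from outside, world axes, zero at the start; "moment": the same for the moment, N m; "gripper_width": finger opening in mm; "grasp_force": force on a finger pad.
Only numpy, scipy, OpenCV 4.12 (cv2) and the standard library are available. Lean on these libraries where they do the work, as an engineer would, in place of code of your own. Each camera call takes 0.05 s, during which the arm holds its last target. There are 200 camera calls.

## Working session

There is one attempt and no reset: what is moved stays moved. The work goes in short steps, Python scripts to look and compute and a shell command to move; the robot and the scene stay as the last step left them, time stands still between calls to the robot, and variables do not carry over. Pictures are saved under pics/ and viewed, at most 10 in all, crops included, and the job is handed in when it is done.

```bash
mkdir -p pics; python3 - <<'E'
from plant import robot
import cv2,numpy as np
s=robot.sense();print(s)
for c in("scene","top"):
    im=robot.capture(c);cv2.imwrite(f"pics/{c}0.png",im[:,:,::-1])
    for q in("rail","knob","tag_green","jar","can","mug"):
        r=robot.place_of(q,c);print(c,q,[(np.round(d["point"],1).tolist(),round(d["score"],2)) for d in r[:2]])
a=cv2.imread("pics/scene0.png");b=cv2.imread("pics/top0.png")
cv2.imwrite("pics/both.png",cv2.resize(np.hstack([a,b]),(800,300)))
E
```

```text
{'clock': 0.0, 'joint_pos': array([-1.37760717e+00,  3.00527164e-01,  1.52162651e+00, -3.43631238e-05,
        1.32069320e+00, -6.65994209e-02]), 'qd': array([-6.61593394e-04, -9.05461779e-05, -2.84727337e-03, -3.34557302e-04,
       -6.33070522e-04,  7.38043777e-04]), 'joint_efforts': array([ 1.59507268e-03, -5.43500161e+01, -3.61795092e+01,  1.66835804e-06,
        3.94098664e-03,  1.67659874e-05]), 'tcp_pos': array([ 141.22348565, -531.30166678,  230.67134161]), 'tool_rot': array([ 9.91574844e-01,  1.29533526e-01, -5.62775576e-05, -6.24804896e-04]), 'force': array([ 0.77854626,  0.19744194, -0.6185245 ]), 'moment': array([0.02865095, 0.0153901 , 0.01569335]), 'grasp_force': 0.0, 'gripper_width': 85.58112180703303}
scene rail [([552.5, -71.9, -3.8], 0.57)]
scene knob [([552.2, -76.3, 90.8], 0.68)]
scene tag_green [([582.4, -18.7, 11.7], 0.47)]
scene jar [([638.9, 137.5, -1.0], 0.59), ([582.0, -19.7, 10.6], 0.57)]
scene can [([688.7, -228.1, 0.0], 0.88)]
scene mug [([548.3, 218.8, 5.9], 0.65)]
top rail [([551.3, -74.3, -3.2], 0.87)]
top knob [([549.6, 219.7, -3.4], 0.47), ([549.2, -76.3, 89.9], 0.42)]
top tag_green [([584.5, -24.3, 9.6], 0.49)]
top jar [([635.1, 136.2, 2.3], 0.72)]
top can [([683.6, -227.5, -4.3], 0.68)]
top mug [([548.3, 218.6, -1.2], 0.73)]
```

View pics/both.png

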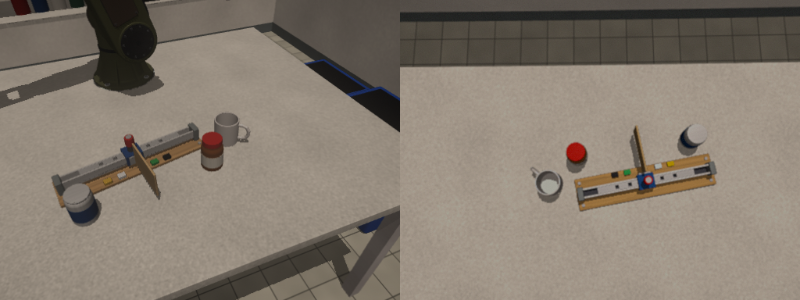

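```bash
python3 - <<'E'
from plant import robot
import cv2,numpy as np
for c in("top","scene"):
  for q in("rail","tag_green"):
    r=robot.outline_of(q,c)
    for d in r[:2]:
        m=d["pixels"];v,u=np.nonzero(m)
        K=robot.calibration(c);p=cv2.minAreaRect(np.c_[u,v].astype(np.float32));print(c,q,d["score"],p)
        # centre ray to z=
        z=50 if q=="rail" else 56
        pts=np.vstack([cv2.boxPoints(p),[p[0]]]).astype(np.float32)
        n=cv2.undistortPoints(pts.reshape(-1,1,2),np.array(K["intrinsics"]),np.array(K["dist_coeffs"]))[:,0]
        R=np.array(K["R"]);t=np.array(K["t"]);C=-R.T@t
        dd=(R.T@np.c_[n,np.ones(len(n))].T).T
        print(np.round(C+dd*((z-C[2])/dd[:,2])[:,None],1))
E
```

```text
top rail 0.93 ((309.57696533203125, 206.38462829589844), (93.93962860107422, 181.01519775390625), 78.69007110595703)
[[ 682.1  174.4   50. ]
 [ 765.6 -261.8   50. ]
 [ 539.9 -291.1   50. ]
 [ 461.5  129.7   50. ]
 [ 610.   -61.7   50. ]]
top rail 0.47 ((226.5, 197.0), (28.0, 27.0), 90.0)
[[669.9 170.9  50. ]
 [669.1 105.3  50. ]
 [600.8 105.6  50. ]
 [601.6 170.5  50. ]
 [635.2 138.1  50. ]]
top tag_green 0.42 ((290.9000244140625, 220.30003356933594), (5.81377649307251, 7.602630138397217), 63.43495178222656)
[[578.8  -4.4  56. ]
 [586.7 -20.8  56. ]
 [574.2 -26.6  56. ]
 [566.3 -10.3  56. ]
 [576.5 -15.5  56. ]]
scene rail 0.98 ((163.70025634765625, 213.98143005371094), (83.17838287353516, 198.18597412109375), 79.50852966308594)
[[ 447.  -301.2   50. ]
 [ 490.1  151.6   50. ]
 [ 751.6   84.1   50. ]
 [ 697.7 -278.8   50. ]
 [ 609.4  -96.    50. ]]
scene tag_green 0.43 ((197.20001220703125, 206.40003967285156), (8.049844741821289, 9.838699340820312), 63.43495178222656)
[[611.1 -36.7  56. ]
 [605.1 -15.7  56. ]
 [629.5 -14.5  56. ]
 [635.2 -35.1  56. ]
 [620.4 -25.6  56. ]]
```

The pictures show the rail turned about 10° in yaw. The knob is at about (646,181) in the top half, with the green tag just to its +y side at (627,172). The panel points to +x. The jar, can and mug are clear of the path. I'll move above the knob with the fingers closing along the rail.

```bash
python3 -m crank '[[0.79,-0.51,0,0,0,0],[0.79,-0.51,0,0,0,0],[0.79,-0.51,0,0,0,0],[0.79,-0.51,0,0,0,0],[0.79,-0.51,0,0,0,0]]' -1 40
python3 -m crank '[[0.79,-0.51,0,0,0,0],[0.79,-0.51,0,0,0,0],[0.79,-0.51,0,0,0,0],[0.79,-0.51,0,0,0,0.04],[0.79,-0.51,0,0,0,0]]'
cat > h.py <<'E'
import numpy as np
from scipy.spatial.transform import Rotation as Ro
from plant import robot
def to(p):
    s=robot.sense();R=Ro.from_quat(s["tool_rot"]).as_matrix()
    d=R.T@(np.array(p)-s["tcp_pos"]);print("tcp",s["tcp_pos"].round(1),"yline yaw",round(float(np.arctan2(R[0,1],-R[1,1])),4),"rows total",(d/50).round(3))
E
python3 -c "
from h import *
to([550,-76,190])"
```

```text
clock: 1.4
tcp_pos: [300.3, -356.1, 231.5]
tool_rot: [0.992, 0.129, 0.0, 0.0]
force: [0.8, -1.4, 0.1]
gripper_width: 85.3
grasp_force: 0.0
clock: 1.9
tcp_pos: [461.2, -184.5, 231.6]
tool_rot: [0.996, 0.088, 0.0, 0.0]
force: [0.6, -1.4, -0.6]
gripper_width: 85.5
grasp_force: 0.0
tcp [ 461.2 -184.5  231.6] yline yaw 0.1772 rows total [ 2.13  -1.823  0.832]
```

```bash
python3 -m crank '[[0.52,-0.45,0.1,0,0,0],[0.52,-0.45,0.1,0,0,0],[0.52,-0.45,0.1,0,0,0],[0.52,-0.45,0,0,0,0],[0,0,0,0,0,0]]'
python3 - <<'E'
from h import *
import cv2
im=robot.capture("wrist");cv2.imwrite("pics/w1.png",im[:,:,::-1])
for q in("rail","knob","tag_green"):
    print(q,[(np.round(d["point"],1).tolist(),round(d["score"],2)) for d in robot.place_of(q,"wrist")[:2]])
to([550,-76,150])
E
```

```text
clock: 2.4
tcp_pos: [547.9, -76.4, 215.8]
tool_rot: [0.996, 0.091, -0.0, -0.0]
force: [-0.5, -0.1, -0.4]
gripper_width: 85.7
grasp_force: 0.0
rail [([555.6, -75.2, 0.9], 0.89)]
knob [([547.4, -74.6, 94.8], 0.83)]
tag_green [([580.7, -23.9, 11.7], 0.89), ([554.3, -75.1, 3.1], 0.74)]
tcp [546.1 -79.7 216.3] yline yaw 0.1793 rows total [ 0.091 -0.059  1.327]
```

View pics/w1.png

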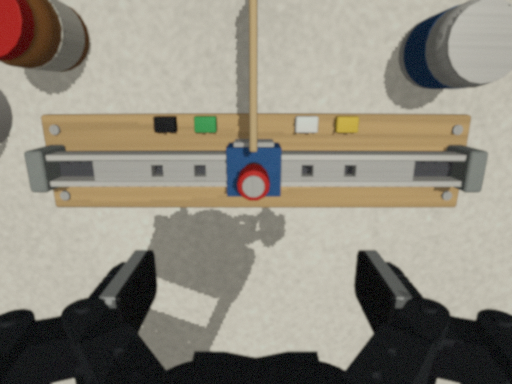

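The wrist view shows the rail level in the picture, so the yaw is right. The knob is at (254,182), the green tag at (205,125) and its hole at (200,171). The other holes are at u = 157, 307 and 350.

```bash
cat >> h.py <<'E'
import cv2
def ray(px,z,c="wrist"):
    K=robot.calibration(c)
    n=cv2.undistortPoints(np.array([[px]],np.float32),np.array(K["intrinsics"]),np.array(K["dist_coeffs"]))[0,0]
    R=np.array(K["R"]);C=-R.T@np.array(K["t"]);d=R.T@np.r_[n,1]
    return C+d*(z-C[2])/d[2]
E
python3 - <<'E'
from h import *
g=cv2.imread("pics/w1.png",0)
for (u,v,w) in((157,171,14),(200,171,14),(307,171,14),(350,170,14)):
    p=g[v-8:v+9,u-10:u+11].astype(float);m=p<90
    vv,uu=np.nonzero(m);print((u-10+uu.mean()).round(1),(v-8+vv.mean()).round(1),m.sum(),ray((u-10+uu.mean(),v-8+vv.mean()),50).round(1))
print("knob top",ray((254,183),105).round(1),"tag",ray((205,124.5),22).round(1))
a,b=ray((157,171),50),ray((350,170.5),50);print("yaw",np.arctan2(-(b-a)[0]*-1,-(b-a)[1]))
to([548,-76,140])
E
```

```text
156.9 169.7 75 [533.6  11.6  50. ]
199.6 169.5 76 [540.9 -27.9  50. ]
307.2 169.8 76 [ 558.5 -126.8   50. ]
350.0 169.7 75 [ 565.7 -166.3   50. ]
knob top [551.3 -77.9 105. ] tag [579.7 -23.5  22. ]
yaw 0.1814303161420494
tcp [546.1 -79.7 216.3] yline yaw 0.1793 rows total [ 0.051 -0.066  1.527]
```

```bash
python3 -m crank '[[0.09,-0.04,0.5,0,0,0],[0,0,0.7,0,0,0],[0,0,0.7,0,0,0],[0,0,0.5,0,0,0],[0,0,0,0,0,0]]'
python3 - <<'E'
from h import *
to([550.5,-77,74])
im=robot.capture("wrist");cv2.imwrite("pics/w2.png",im[:,:,::-1])
for q in("knob",):
    print(q,[(np.round(d["point"],1).tolist(),round(d["score"],2)) for d in robot.place_of(q,"wrist")[:2]])
E
```

```text
clock: 3.1
tcp_pos: [548.5, -77.0, 93.5]
tool_rot: [0.996, 0.089, -0.003, -0.001]
force: [-0.9, -0.5, 0.7]
gripper_width: 85.4
grasp_force: 0.0
tcp [548.5 -77.   93.5] yline yaw 0.1784 rows total [0.04  0.008 0.389]
knob [([551.5, -72.3, 89.3], 0.61)]
```

View pics/w2.png

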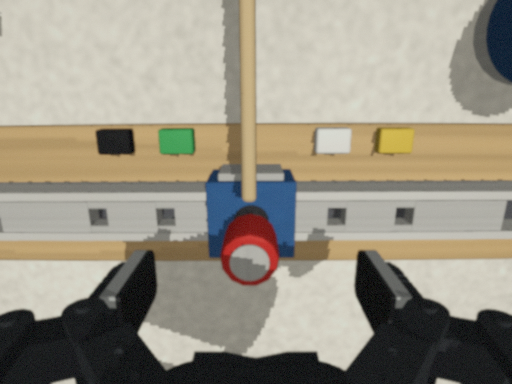

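The knob top is at (249,263), centred between the pads. I'll lower and grip.

```bash
python3 -m crank '[[0.05,-0.02,0.2,0,0,0],[0,0,0.19,0,0,0],[0,0,0,0,0,0]]' -1 40
python3 -m crank '[[0,0,0,0,0,0],[0,0,0,0,0,0],[0,0,0,0,0,0],[0,0,0,0,0,0],[0,0,0,0,0,0]]' 1 40
python3 -m crank '[[0,0,0,0,0,0],[0,0,0,0,0,0],[0,0,0,0,0,0],[0,0,0,0,0,0],[0,0,0,0,0,0]]'
```

```text
clock: 3.5
tcp_pos: [552.3, -74.8, 75.8]
tool_rot: [0.996, 0.09, -0.001, -0.0]
force: [-0.7, 0.3, -0.2]
gripper_width: 85.0
grasp_force: 0.0
clock: 4.0
tcp_pos: [552.9, -74.9, 77.2]
tool_rot: [0.996, 0.09, 0.0, 0.0]
force: [-1.2, -0.6, 3.0]
gripper_width: 25.2
grasp_force: 39.2
clock: 4.5
tcp_pos: [552.9, -74.9, 77.1]
tool_rot: [0.996, 0.09, 0.0, 0.0]
force: [-0.7, 0.5, 5.4]
gripper_width: 24.9
grasp_force: 39.2
```

```bash
python3 -m crank '[[0,0,-0.1,0,0,0],[0,0,-0.1,0,0,0],[0,0,-0.08,0,0,0],[0,0,0,0,0,0],[0,0,0,0,0,0]]'
python3 - <<'E'
from h import *
s=robot.sense();print(s["force"].round(1));to([541,-26,90])
im=robot.capture("wrist")
print([(np.round(d["point"],1).tolist(),round(d["score"],2)) for d in robot.place_of("knob","wrist")[:2]])
E
```

```text
clock: 5.0
tcp_pos: [552.7, -74.9, 90.6]
tool_rot: [0.996, 0.09, -0.0, -0.0]
force: [4.6, 0.6, -9.3]
gripper_width: 24.8
grasp_force: 39.7
[ 4.6  0.6 -9.3]
tcp [552.7 -74.9  90.6] yline yaw 0.1798 rows total [-0.056 -1.004  0.012]
[([550.8, -75.4, 104.7], 0.93)]
```

```bash
python3 -m crank '[[0,-0.1,0,0,0,0],[0,-0.2,0,0,0,0],[0,-0.2,0,0,0,0],[0,-0.2,0,0,0,0],[0,-0.15,0,0,0,0]]'
python3 -m crank '[[0,-0.08,0,0,0,0],[0,0,0,0,0,0],[0,0,0,0,0,0]]'
python3 - <<'E'
from h import *
s=robot.sense();print(s["force"].round(1));to([541,-26,90])
im=robot.capture("wrist");cv2.imwrite("pics/w3.png",im[:,:,::-1])
print([(np.round(d["point"],1).tolist(),round(d["score"],2)) for d in robot.place_of("knob","wrist")[:2]])
E
```

```text
clock: 5.6
tcp_pos: [544.9, -32.1, 90.7]
tool_rot: [0.996, 0.09, -0.0, -0.0]
force: [3.4, -1.7, -9.1]
gripper_width: 24.8
grasp_force: 39.8
clock: 5.9
tcp_pos: [544.3, -29.0, 90.7]
tool_rot: [0.996, 0.09, -0.0, -0.0]
force: [1.6, 2.0, -9.0]
gripper_width: 24.8
grasp_force: 39.9
[ 1.6  2.  -9. ]
tcp [544.3 -29.   90.7] yline yaw 0.18 rows total [-0.054 -0.07   0.014]
[([543.0, -29.0, 103.2], 0.89)]
```

View pics/w3.png

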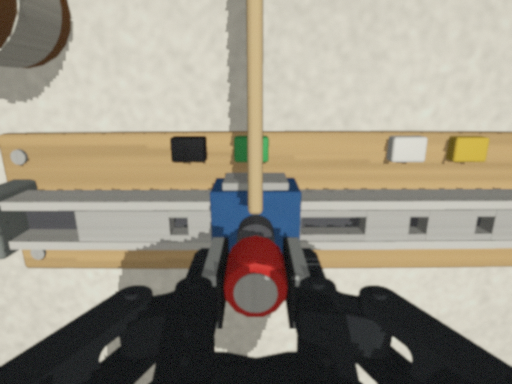

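```bash
python3 - <<'E'
from h import *
im=cv2.imread("pics/w3.png");g=cv2.cvtColor(im,cv2.COLOR_BGR2GRAY).astype(float)
ud=np.array([-.1803,.9836])
H=[]
for u,v in((178,226),(419,225),(485,225)):
    p=g[v-13:v+14,u-14:u+15];m=p<100;vv,uu=np.nonzero(m);c=(u-14+uu.mean(),v-13+vv.mean());H.append(ray(c,50)[:2]);print(np.round(c,1),m.sum(),H[-1].round(1),(H[-1]@ud).round(2))
b=(im[:,:,0].astype(int)-im[:,:,2]>50)
for v in (200,210,220,230):
    uu=np.nonzero(b[v,190:330])[0]+190;e=[ray((uu.min()-.5,v),57.5)[:2]@ud,ray((uu.max()+.5,v),57.5)[:2]@ud];print(v,uu.min(),uu.max(),np.round(e,2),"centre",np.mean(e).round(2))
print("green hole s~",np.round([H[0]@ud-40,H[1]@ud+100,H[2]@ud+140],2),"tcp s",robot.sense()["tcp_pos"][:2]@ud)
E
```

```text
[177.6 223.4] 154 [536.   15.1] -81.75
[418.9 223.4] 184 [ 561.1 -123.8] -222.93
[485.3 223.4] 185 [ 568.1 -163.2] -262.95
200 211 300 [-102.56 -151.75] centre -127.16
210 211 299 [-102.33 -151.41] centre -126.87
220 212 299 [-102.65 -151.62] centre -127.13
230 213 298 [-102.97 -151.27] centre -127.12
green hole s~ [-121.75 -122.93 -122.95] tcp s -126.89816099184088
```

```bash
python3 -m crank '[[0,-0.05,0,0,0,0],[0,-0.042,0,0,0,0],[0,0,0,0,0,0],[0,0,0,0,0,0]]'
python3 -m crank '[[0,0,0.05,0,0,0],[0,0,0.03,0,0,0],[0,0,0.02,0,0,0],[0,0,0,0,0,0],[0,0,0,0,0,0]]'
```

```text
clock: 6.4
tcp_pos: [543.5, -24.6, 90.7]
tool_rot: [0.996, 0.09, -0.0, -0.0]
force: [0.0, 0.4, -8.5]
gripper_width: 24.5
grasp_force: 39.9
clock: 6.9
tcp_pos: [543.6, -24.6, 85.7]
tool_rot: [0.996, 0.09, -0.0, -0.0]
force: [-0.7, 1.8, -8.0]
gripper_width: 24.5
grasp_force: 40.0
```

```bash
python3 -m crank '[[0,0,0.04,0,0,0],[0,0,0.04,0,0,0],[0,0,0,0,0,0],[0,0,0,0,0,0]]'
```

```text
clock: 7.3
tcp_pos: [543.6, -24.6, 81.8]
tool_rot: [0.996, 0.09, -0.0, -0.0]
force: [-1.5, 1.1, -6.7]
gripper_width: 25.0
grasp_force: 40.2
```

The pin is going into the hole: the force still follows the spring. I'll lower the rest and open.

```bash
python3 -m crank '[[0,0,0.04,0,0,0],[0,0,0.03,0,0,0],[0,0,0,0,0,0],[0,0,0,0,0,0]]'
python3 -m crank '[[0,0,0,0,0,0],[0,0,0,0,0,0],[0,0,0,0,0,0],[0,0,0,0,0,0],[0,0,0,0,0,0]]' -1
python3 -m crank '[[0,0,-0.2,0,0,0],[0,0,-0.5,0,0,0],[0,0,-0.8,0,0,0],[0,0,-0.5,0,0,0],[0,0,0,0,0,0]]'
python3 - <<'E'
from h import *
im=robot.capture("wrist");cv2.imwrite("pics/w4.png",im[:,:,::-1])
for q in("knob","tag_green"):print(q,[(np.round(d["point"],1).tolist(),round(d["score"],2)) for d in robot.place_of(q,"wrist")[:2]])
E
```

```text
clock: 7.7
tcp_pos: [543.6, -24.7, 78.3]
tool_rot: [0.996, 0.09, -0.0, -0.0]
force: [-2.3, 1.2, -5.7]
gripper_width: 24.6
grasp_force: 40.3
clock: 8.2
tcp_pos: [543.8, -24.7, 78.5]
tool_rot: [0.996, 0.09, 0.0, 0.0]
force: [0.3, -0.6, -0.1]
gripper_width: 85.4
grasp_force: 0.0
clock: 8.7
tcp_pos: [545.1, -24.8, 182.8]
tool_rot: [0.996, 0.09, 0.003, 0.001]
force: [0.5, 0.3, -1.0]
gripper_width: 85.4
grasp_force: 0.0
knob [([540.3, -23.3, 90.6], 0.88)]
tag_green [([582.2, -23.1, 10.5], 0.85)]
```

View pics/w4.png

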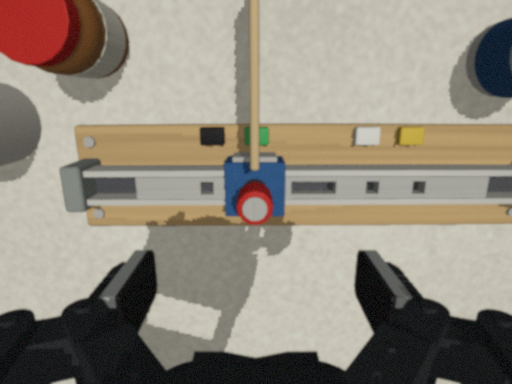

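The view shows the divider at the green tag, with the knob at (255,207) and the tag at (257,135). The knob is measured at 90.6 mm up, so the plunger is down, and the gripper is clear.

```bash
python3 -m crank '[[0,0,0,0,0,0],[0,0,0,0,0,0],[0,0,0,0,0,0]]'; python3 -c "
from plant import robot
print(robot.job_done())"
```

```text
clock: 9.15
tcp_pos: [543.5, -24.6, 177.7]
tool_rot: [0.996, 0.09, -0.001, -0.0]
force: [0.1, 0.1, -0.2]
gripper_width: 85.2
grasp_force: 0.0
the job is handed in; nothing more can be done
None
```

The divider is locked in the hole at the green tag with the knob fully down and released, and I handed the job in at about 9 s; the interface returned no verdict.

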